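# Reload the fingerprint-powder containers onto the sprung tray in reverse order

### The job

Move the four powder containers one by one from the aluminium bench rack to the spring-loaded steel tray, in reverse order: the container at the left end of the rack goes into the tray's right-end pocket, the next one into the pocket beside it, and so on along the row. Set each down gently, upright on the floor of its pocket and in the middle of it (the tray sinks a little under each one); do not tip any over, and leave the torch, stamp and brush where they are.

Things in the scene. Friction and masses are not known exactly. Their poses are not given: they have to be found in the camera images.
- jar: squat brown-glass screw jar with a black lid, round, 52 mm diameter, 64 mm high, straight sides, about 130 g; the widest container. Origin: centre of its underside, z up.
- pot: low white pot with a flat aluminium lid, round, 48 mm diameter, 42 mm high, straight sides, about 90 g; the lowest container. Origin: centre of its underside, z up.
- bottle: narrow aluminium bottle with a black cap, 84 mm high, the tallest: straight round body 38 mm diameter up to 60 mm, shoulder, then a cap 24 mm in diameter, about 120 g. Origin: centre of its underside, z up.
- tin: square steel tin, 44 x 44 mm, 58 mm high, about 110 g; its sides stand within 0.1 rad of the rack's x and y at the start. Origin: centre of its underside, z up.
- rack: fixed raised aluminium rack, 76 mm (x) by 300 mm (y), deck 40 mm above the desk; four places along y at y = -108, -36, +36, +108 mm; lips and thin dividers up to 8 mm above the deck. Origin: centre of the deck's top, z up; axes within 0.15 rad of the desk's. It stands on the near or the far side of the tray, roughly parallel to it.
- tray: dark steel tray, 76 mm (x) by 296 mm (y), on a sprung lift (grey housing 90 x 310 mm, 34 mm high). Four 68 mm square pockets along y, centres at y = -108, -36, +36, +108 mm, ribs 6 mm high round them. Origin: centre of the pocket floor, z up; y points as the rack's y within 0.3 rad. Floor 72 mm above the desk when empty; sinks level about 4.5 mm per 100 g (220 N/m, at most 28 mm), springs back.
- pad_jar: black rubber pad 60 x 60 mm, 4 mm thick, fixed on the rack's deck, on which the jar stands at the start (it marks that starting place). The four pads look alike. Origin: centre of its underside, on the deck, within 1 mm of the place's centre; the jar starts within 3 mm of it along each axis.
- pad_pot: black rubber pad 60 x 60 mm, 4 mm thick, fixed on the rack's deck, on which the pot stands at the start (it marks that starting place). The four pads look alike. Origin: centre of its underside, on the deck, within 1 mm of the place's centre; the pot starts within 3 mm of it along each axis.
- pad_bottle: black rubber pad 60 x 60 mm, 4 mm thick, fixed on the rack's deck, on which the bottle stands at the start (it marks that starting place). The four pads look alike. Origin: centre of its underside, on the deck, within 1 mm of the place's centre; the bottle starts within 3 mm of it along each axis.
- pad_tin: black rubber pad 60 x 60 mm, 4 mm thick, fixed on the rack's deck, on which the tin stands at the start (it marks that starting place). The four pads look alike. Origin: centre of its underside, on the deck, within 1 mm of the place's centre; the tin starts within 3 mm of it along each axis.
- torch: bystander: black torch standing on its head, 49 mm diameter, 150 mm high. Origin: centre of its underside.
- stamp: bystander: red and black office stamp, 45 x 60 mm, 57 mm high. Origin: centre of its underside.
- brush: bystander: brush lying flat on the desk, outside the racks. Origin: centre of its underside.

How it is judged:
By the outcome, as a careful person would: the job done as asked, in the order asked, and still so for the second after the job is handed in, with the robot touching nothing.
It also fails if it takes over 115 s, if anything falls off the work surface, if the arm or the gripper's body presses on something with over 40 N, if the wrist force passes 120 N, or if a joint passes its speed limit or range.

### The arm

A 6-joint arm with a two-finger parallel gripper is mounted at the origin on the work surface. World frame = base frame: x ahead of the robot, y to its left, z up, the work surface at z = 0. Lengths are in m, angles in rad, forces in N, time in s.
With the tool pointing down it reaches from about 0.275 to 0.75 m from the base axis. Payload 10.2 kg.
Tool frame: the origin (TCP) lies at the very end of the fingers, on their centre line; the grasp point (between the pads) lies pinch_z behind it (pinch_z is the distance from the TCP to the grasp point, in m); z points along the fingers, y is the line along which they close (so a half turn about z gives the same grasp; the last joint's range is limited). The gripper opens to 85 mm and grips with 20 to 120 N. Pads are 22 mm wide; open, the fingers measure 114 mm over their backs; the gripper's body (76 mm by 85 mm) begins 54 mm behind the grasp point. The pads swing forward as they close: fully open they stand 13 mm farther back than shut.
Start: joints at [-1.363, 0.313, 1.498, -0, 1.331, -0.223], TCP at [0.219, -0.477, 0.208] pointing down, gripper open.
Joint ranges: [-2.94, 2.94], [-0.97, 2.17], [0.19, 2.56], [-1.23, 4.37], [0.02, 3.11], [-2.88, 2.88]. Speed limits (rad/s): [2.39, 2.39, 3.01, 3.14, 3.14, 3.14].

### API

Orientations are given as a unit quaternion [w, x, y, z].
In Python, from station import * gives the robot as it stands.
- The arm moves only by the tool jog_arm, never from a script. Its argument "increments" is a list of rows, each a list of 3 entries, a list of its own where there are three numbers: the shift along the tool's x, y, z in m, then the turn, a rotation vector about the tool's x, y, z in rad, then the closure, from -1 (fully open) to 1 (shut). In form: [[[x, y, z], [ax, ay, az], fingers], ...]. A call has 1 to 10 rows; each row shifts and turns the commanded pose from where the row before left it, along the tool's axes as they then stand; what a row does not reach is not made up. A row lasts 1/8 s, in which the tool goes at most 62.5 mm and 10.7 degrees, less where a joint would pass 70% of its speed; a pose out of reach is approached as far as the arm can. A call is refused whole if a number of a shift passes 0.0625 or a number of a turn 0.188, either way. A call with a gripper value outside its range is refused whole. The fingers move at their own pace and stop on an object; "squeeze" is the grip in N (left out, the last holds). Time passes only in rows, so rows that do not move let the fingers close. It gives the time, the measured TCP pose, the force, the opening and the grip force at its end, in the units of the state.
- get_obs(): the state, without advancing time (a new reading comes with each control period).
- snapshot(name): name is "side" or "top" or "wrist"; returns (picture, depth): 400x640x3 uint8, red, green, blue; 400x640 float32, m along the optical axis (not along the pixel's ray), 0 where there is no reading.
- calibration(name): a dict with "intrinsics" (3x3 intrinsics, pixels), "camera_from_world" (4x4, takes a point from world to camera coordinates); the wrist camera has in their place "hand_eye" (4x4, takes a point from camera to tool coordinates, whose origin is the TCP and whose axes are the flange's). Camera axes: x right, y down, z forward; pixel columns grow to the right and rows downward; lengths in m; the calibration is good to about 2 mm. A picture is of the moment at which its call begins: read the wrist's pose just before it. calibration takes no time and is no camera call.
- finish_job(): hands the job in; it is judged then, once.
The state is a dict: "clock": time; "joint_positions": joint angles; "dq": joint speeds; "effort": joint torques, N m; "tool_pos": TCP position; "tcp_rot": TCP orientation; "force": force on the tool from outside, world axes, zero at the start; "wrist_torque": the same for the moment, N m; "width": finger opening in m; "finger_force": force on a finger pad.
Only numpy, scipy, OpenCV 4.12 (cv2) and the standard library are available. Lean on these libraries where they do the work, as an engineer would, in place of code of your own. Each camera call takes 0.05 s, during which the arm holds its last target. There are 200 camera calls.

## Working session

There is one attempt and no reset: what is moved stays moved. The work goes in short steps, Python scripts to look and compute and a tool call to move; the robot and the scene stay as the last step left them, time stands still between calls to the robot, and variables do not carry over. Pictures are saved under pics/ and viewed, at most 14 in all, crops included, and the job is handed in when it is done.

Besides the shell and the picture viewer there is one more tool, called after "Call:" by a JSON object that holds its "fn" and its "kwargs", one argument or row to a line. jog_arm: Moves the arm, as the interface text tells. Its arguments: {"type":"object","properties":{"increments":{"type":"array"},"squeeze":{"type":"number"}},"required":["increments"]}

```bash
ls; mkdir -p pics; python3 - <<'E'
from station import *
import cv2,numpy as np
o=get_obs();print(o)
for n in ["top","side"]:
    p,d=snapshot(n);cv2.imwrite(f"pics/{n}0.png",p[:,:,::-1]);np.savez(f"pics/{n}0.npz",p=p,d=d)
    print(n,calibration(n))
print(calibration("wrist"))
E
```

```text
pics
{'clock': 0.0, 'joint_positions': array([-1.36342487e+00,  3.13447106e-01,  1.49840095e+00,  2.94318856e-06,
        1.33099984e+00, -2.23389386e-01]), 'dq': array([ 1.93536676e-03,  3.36090749e-04,  1.19709244e-03,  1.68600474e-03,
        6.06705890e-04, -7.91512004e-05]), 'effort': array([-1.77071579e-04, -4.12259531e+01, -2.59747392e+01, -1.88810827e-04,
        4.16253039e-03, -2.39682731e-05]), 'tool_pos': array([ 0.2191575 , -0.47676977,  0.20715018]), 'tcp_rot': array([-6.27588450e-04,  9.76895044e-01,  2.13718692e-01,  6.45575318e-06]), 'force': array([ 0.19156896,  0.74489145, -0.86893702]), 'wrist_torque': array([-0.00123668,  0.00356667,  0.04473637]), 'finger_force': 0.0, 'width': 0.0858039227668051}
top {'intrinsics': array([[385.20016751,   0.        , 324.7231287 ],
       [  0.        , 385.20016751, 206.71756967],
       [  0.        ,   0.        ,   1.        ]]), 'camera_from_world': array([[-0.00813833, -0.99975671,  0.02050086,  0.0107184 ],
       [-0.99872065,  0.00710325, -0.05006595,  0.53985964],
       [ 0.04990815, -0.02088208, -0.99853549,  0.97443
[... 334 characters left out ...]
-0.33842387,  0.55460074, -0.76018899,  0.24165392],
       [ 0.41403342, -0.6376946 , -0.64955518,  0.77661302],
       [ 0.        ,  0.        ,  0.        ,  1.        ]])}
{'intrinsics': array([[281.56420129,   0.        , 320.61172717],
       [  0.        , 281.56420129, 194.75612662],
       [  0.        ,   0.        ,   1.        ]]), 'hand_eye': array([[-6.71075673e-05, -9.61492720e-01, -2.74830393e-01,
         6.91826823e-02],
       [ 9.99998341e-01,  4.35822843e-04, -1.76890169e-03,
         5.99330091e-05],
       [ 1.82056346e-03, -2.74830056e-01,  9.61491095e-01,
        -1.65503550e-01],
       [ 0.00000000e+00,  0.00000000e+00,  0.00000000e+00,
         1.00000000e+00]])}
```

View pics/top0.png

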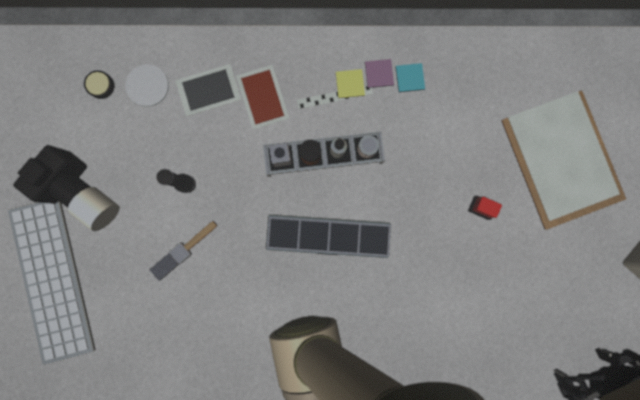

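View pics/side0.png

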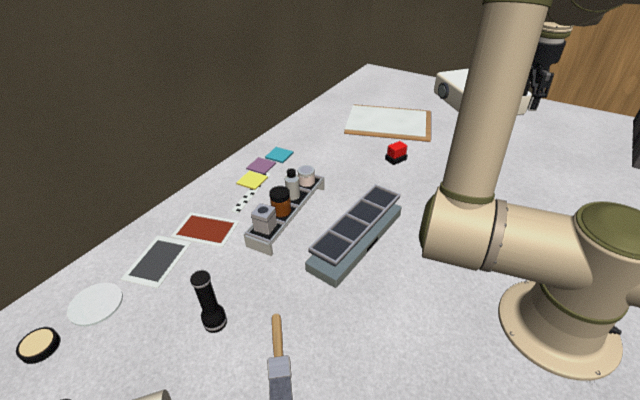

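The top view shows the tray at about (328,236) and the rack on its far side at (324,152). From +y (left) the rack holds the tin (281,155), jar (310,152), bottle (339,149) and pot (368,146). The torch, stamp and brush are well clear at (176,180), (485,207) and (185,250). The side view shows the same order.

```bash
cat > h.py <<'E'
from station import *
import numpy as np,cv2
from scipy.spatial.transform import Rotation as R
def rays(name,uv,obs=None):
    c=calibration(name);K=c["intrinsics"]
    uv=np.atleast_2d(uv).astype(float)
    d=np.c_[uv,np.ones(len(uv))]@np.linalg.inv(K).T
    if name=="wrist":
        T=np.eye(4);q=obs["tcp_rot"];T[:3,:3]=R.from_quat([q[1],q[2],q[3],q[0]]).as_matrix();T[:3,3]=obs["tool_pos"]
        W=T@c["hand_eye"]
    else: W=np.linalg.inv(c["camera_from_world"])
    return W[:3,3],d@W[:3,:3].T
def onplane(name,uv,z,obs=None):
    o,d=rays(name,uv,obs); t=(z-o[2])/d[:,2]; return o+d*t[:,None]
def cloud(name,depth,obs=None):
    v,u=np.indices(depth.shape); o,d=rays(name,np.c_[u.ravel(),v.ravel()],obs)
    return (o+d*depth.ravel()[:,None]).reshape(depth.shape+(3,))
E
python3 - <<'E'
from h import *
import station
print([n for n in dir(station) if not n.startswith('_')])
z=np.load("pics/top0.npz");p,d=z["p"],z["d"]
P=cloud("top",d)
for n,u,v in [("tin",281,155),("jar",310,152),("bot",339,149),("pot",368,146)]:
    print(n,onplane("top",[u,v],{"tin":.102,"jar":.108,"bot":.128,"pot":.086}[n]).round(3),P[v,u].round(3))
g=cv2.cvtColor(p,cv2.COLOR_RGB2GRAY)
sub=((g<70)*255).astype(np.uint8); m=np.zeros_like(sub); m[205:265,255:400]=255; sub&=m
n,l,s,c=cv2.connectedComponentsWithStats(sub)
for i in range(1,n):
    if s[i,4]>100: print(s[i],c[i],onplane("top",c[i],.072).round(4),np.median(P[l==i],axis=0).round(4))
E
```

```text
['MotionError', 'calibration', 'finish_job', 'get_obs', 'pinch_z', 'snapshot']
tin [[0.658 0.11  0.102]] [0.657 0.11  0.103]
jar [[0.663 0.042 0.108]] [0.663 0.042 0.107]
bot [[ 0.666 -0.025  0.128]] [ 0.669 -0.026  0.113]
pot [[ 0.681 -0.097  0.086]] [ 0.681 -0.097  0.088]
[270 219  28  29 718] [283.4735376  233.17270195] [[0.4742 0.1073 0.072 ]] [0.4745 0.1072 0.0719]
[300 221  28  29 715] [313.51188811 235.24195804] [[0.4686 0.0353 0.072 ]] [0.4691 0.0344 0.0721]
[330 224  28  28 709] [343.61636107 237.30747532] [[ 0.463 -0.037  0.072]] [ 0.4636 -0.0374  0.0719]
[360 226  28  28 701] [373.58630528 239.28815977] [[ 0.4576 -0.1092  0.072 ]] [ 0.4582 -0.1094  0.0721]
```

Call:
{"fn": "jog_arm", "kwargs": {
  "increments": [
    [[0,0,-0.01],[0,0,-0.178],-1],
    [[0,0,-0.02],[0,0,-0.178],-1],
    [[0,0,-0.02],[0,0,-0.178],-1],
    [[0,0,-0.02],[0,0,-0.178],-1],
    [[0,0,-0.01],[0,0,-0.178],-1],
    [[0,0,0],[0,0,-0.178],-1],
    [[0,0,0],[0,0,-0.178],-1],
    [[0.02,0.017,0],[0,0,0],-1],
    [[0.035,0.029,0],[0,0,0],-1],
    [[0.035,0.029,0],[0,0,0],-1]
  ]
}}

```text
clock: 1.35
tool_pos: [0.2847, -0.3784, 0.2873]
tcp_rot: [-0.0, 0.669, 0.743, 0.0]
force: [0.9, -1.0, -0.1]
width: 0.0852
finger_force: 0.0
```

Call:
{"fn": "jog_arm", "kwargs": {
  "increments": [
    [[0.04,0.033,0],[0,0,0],-1],
    [[0.045,0.038,0],[0,0,0],-1],
    [[0.045,0.038,0],[0,0,0],-1],
    [[0.045,0.038,0],[0,0,0],-1],
    [[0.045,0.038,0],[0,0,0],-1],
    [[0.045,0.038,0],[0,0,0],-1],
    [[0.045,0.038,0],[0,0,0],-1],
    [[0.045,0.038,0],[0,0,0],-1],
    [[0.035,0.03,0],[0,0,0],-1],
    [[0,0,0],[0,0,0],-1]
  ]
}}

```text
clock: 2.6
tool_pos: [0.5708, 0.0454, 0.2865]
tcp_rot: [-0.001, 0.667, 0.745, -0.0]
force: [0.1, -0.1, 0.2]
width: 0.0858
finger_force: 0.0
```

```bash
python3 - <<'E'
from h import *
o=get_obs();p,d=snapshot("wrist")
cv2.imwrite("pics/w1.png",p[:,:,::-1]);np.savez("pics/w1.npz",p=p,d=d,tool_pos=o["tool_pos"],tcp_rot=o["tcp_rot"])
print(o["clock"],o["tool_pos"],o["tcp_rot"],o["width"],pinch_z,o["force"])
E
```

```text
2.6 [0.57077899 0.04536712 0.28649033] [-8.24044243e-04  6.67314599e-01  7.44775405e-01 -3.78353780e-04] 0.08578130469718642 0.0187 [ 0.07855625 -0.13077339  0.18843012]
```

View pics/w1.png

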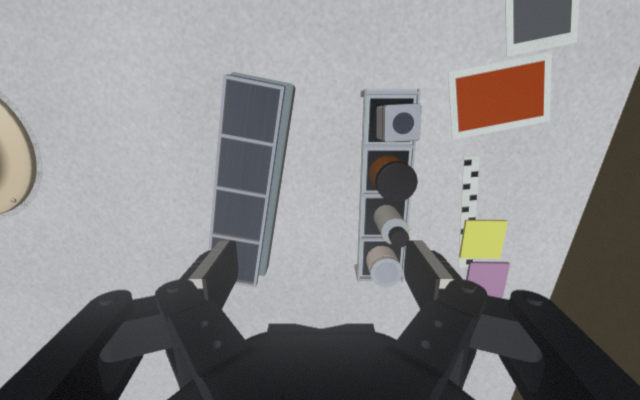

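The wrist view shows the tin top at (403,122), jar lid (396,181), bottle cap (399,237) and pot lid (385,271). The tray's pockets run from (252,108) to (235,262), with the last one partly behind a finger. Next I measure them.

```bash
cat >> h.py <<'E'
TOPS={"tin":.102,"jar":.108,"bottle":.128,"pot":.086}
APP={"tin":(.658,.11),"jar":(.663,.042),"bottle":(.668,-.025),"pot":(.681,-.097)}
def tops(name,p,d,o,names=TOPS):
    P=cloud(name,d,o)
    for n in names:
        m=(abs(P[...,2]-TOPS[n])<.005)&(np.hypot(P[...,0]-APP[n][0],P[...,1]-APP[n][1])<.042)&(d>0)
        k,l,s,c=cv2.connectedComponentsWithStats(m.astype(np.uint8))
        if k<2: print(n,"none");continue
        i=1+np.argmax(s[1:,4]); q=np.argwhere(l==i)[:,::-1]
        W=onplane(name,q,np.median(P[l==i][:,2]),o)[:,:2].astype(np.float32)*1000
        hull=cv2.convexHull(W); (x,y),r=cv2.minEnclosingCircle(hull)
        print(name,n,"npx",len(q),"z",np.median(P[l==i][:,2]).round(4),"mean",W.mean(0).round(1),"circ",round(x,1),round(y,1),"D",round(2*r,1),"rect",[np.round(a,1) for a in cv2.minAreaRect(hull)])
def pockets(name,p,d,o,z0=.072,roi=None):
    P=cloud(name,d,o); g=cv2.cvtColor(p,cv2.COLOR_RGB2GRAY)
    m=(abs(P[...,2]-z0)<.004)&(abs(P[...,0]-.466)<.06)&(abs(P[...,1])<.17)&(g<85)
    m=cv2.morphologyEx(m.astype(np.uint8),cv2.MORPH_OPEN,np.ones((3,3)))
    k,l,s,c=cv2.connectedComponentsWithStats(m)
    for i in range(1,k):
        if s[i,4]>150:
            q=np.argwhere(l==i)[:,::-1]; W=onplane(name,q,z0,o)[:,:2].astype(np.float32)*1000
            print(name,"pocket",s[i],"z",np.median(P[l==i][:,2]).round(4),"mean",W.mean(0).round(1),[np.round(a,1) for a in cv2.minAreaRect(cv2.convexHull(W))])
E
python3 - <<'E'
from h import *
z=np.load("pics/w1.npz");o={"tool_pos":z["tool_pos"],"tcp_rot":z["tcp_rot"]}
tops("wrist",z["p"],z["d"],o);pockets("wrist",z["p"],z["d"],o)
z=np.load("pics/top0.npz");tops("top",z["p"],z["d"],None)
E
```

```text
wrist tin npx 1348 z 0.101 mean [660.6 116.8] circ 660.7 116.3 D 58.1 rect [array([660.8, 116.5]), array([43.7, 43.5]), np.float64(9.3)]
wrist jar npx 1289 z 0.1068 mean [666.   44.8] circ 666.0 44.6 D 52.4 rect [array([665.9,  44.3]), array([51.6, 50.3]), np.float64(6.3)]
wrist bottle npx 265 z 0.1267 mean [676.2 -22.2] circ 676.4 -22.5 D 25.2 rect [array([676.8, -22.6]), array([22.3, 24.4]), np.float64(51.5)]
wrist pot npx 758 z 0.085 mean [681.4 -94.9] circ 681.5 -95.2 D 49.2 rect [array([681.5, -95. ]), array([45.8, 48.8]), np.float64(49.2)]
wrist pocket [ 227   81   52   60 2361] z 0.0713 mean [473.8 110.6] [array([471.5, 108.5]), array([65.5, 64.3]), np.float64(86.0)]
wrist pocket [ 229  143   40   48 1333] z 0.0712 mean [472.8  36.3] [array([472.7,  35.6]), array([64. , 49.5]), np.float64(84.1)]
wrist pocket [226 194  33  41 614] z 0.0711 mean [465.2 -27.4] [array([463.2, -34.9]), array([59.2, 43.5]), np.float64(84.4)]
wrist pocket [236 243  17  37 335] z 0.0709 mean [ 468.  -109.7] [array([ 471.3, -109. ]), array([22.6, 60.3]), np.float64(5.0)]
top tin npx 347 z 0.1018 mean [663.7 114.7] circ 663.6 114.7 D 58.8 rect [array([663.6, 114.7]), array([44.3, 43.5]), np.float64(9.2)]
top jar npx 382 z 0.1079 mean [669.1  42.5] circ 669.0 42.2 D 51.7 rect [array([669.2,  43. ]), array([49. , 49.5]), np.float64(89.7)]
top bottle npx 88 z 0.1282 mean [679.6 -24.6] circ 679.5 -24.6 D 24.1 rect [array([679.8, -24.8]), array([22.6, 22.7]), np.float64(26.4)]
top pot npx 311 z 0.0863 mean [684.6 -97.7] circ 684.5 -97.9 D 48.0 rect [array([685. , -98.2]), array([45.7, 46.1]), np.float64(89.3)]
```

Call:
{"fn": "jog_arm", "kwargs": {
  "increments": [
    [[-0.042,-0.035,0],[0,0,0.1],-1],
    [[0,0,0],[0,0,0.185],-1],
    [[0,0,0],[0,0,0.185],-1],
    [[0,0,0],[0,0,0.185],-1],
    [[0,0,0],[0,0,0.185],-1],
    [[0,0,0],[0,0,0.185],-1],
    [[0,0,0],[0,0,0.185],-1],
    [[0,0,0],[0,0,0.185],-1],
    [[0,0,0],[0,0,0.185],-1],
    [[0,0,0],[0,0,0],-1]
  ]
}}

```text
clock: 3.9
tool_pos: [0.5393, -0.0034, 0.2878]
tcp_rot: [0.0, 0.999, 0.049, -0.0]
force: [-0.4, -0.5, -0.4]
width: 0.0853
finger_force: 0.0
```

```bash
python3 - <<'E'
from h import *
o=get_obs();p,d=snapshot("wrist")
cv2.imwrite("pics/w2.png",p[:,:,::-1]);np.savez("pics/w2.npz",p=p,d=d,tool_pos=o["tool_pos"],tcp_rot=o["tcp_rot"])
print(o["clock"],o["tool_pos"],o["tcp_rot"],o["dq"])
tops("wrist",p,d,o);pockets("wrist",p,d,o)
E
```

```text
3.9 [ 0.53932902 -0.00336085  0.28779306] [ 5.52364711e-05  9.98821348e-01  4.85377150e-02 -5.15937913e-05] [ 0.00701577  0.00340342 -0.00508371  0.00041708 -0.00184901 -0.08332361]
wrist tin npx 1606 z 0.1014 mean [662.  115.4] circ 661.6 115.5 D 58.7 rect [array([661.6, 115.3]), array([43.8, 43.9]), np.float64(9.2)]
wrist jar npx 1797 z 0.1071 mean [667.3  43.6] circ 666.8 43.3 D 51.6 rect [array([666.7,  43.2]), array([51.1, 50.6]), np.float64(2.6)]
wrist bottle npx 437 z 0.1271 mean [677.5 -23.2] circ 677.3 -23.4 D 24.0 rect [array([677.1, -23.3]), array([23.8, 22.1]), np.float64(6.8)]
wrist pot npx 1379 z 0.0853 mean [682.6 -95.9] circ 682.1 -95.9 D 48.2 rect [array([682.3, -95.8]), array([46.3, 48. ]), np.float64(51.1)]
wrist pocket [ 214  186   49   45 1596] z 0.0715 mean [468.4 105.5] [array([470.4, 109.5]), array([64.3, 63.3]), np.float64(85.7)]
wrist pocket [ 263  191   51   47 1900] z 0.0714 mean [466.   37.4] [array([465.2,  37.3]), array([65.8, 64.2]), np.float64(85.7)]
wrist pocket [ 313  199   51   47 1847] z 0.0713 mean [460.7 -35.2] [array([459.8, -35.3]), array([65.4, 64.1]), np.float64(85.7)]
wrist pocket [ 362  207   51   47 1793] z 0.0712 mean [ 455.2 -107.9] [array([ 454.2, -108.3]), array([65.8, 64.4]), np.float64(85.7)]
```

View pics/w2.png

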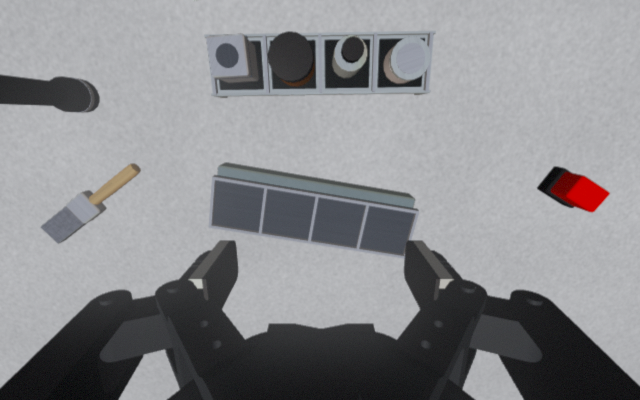

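The second view shows all four pockets unobstructed, from (238,206) to (387,230), and the rack tops along the upper edge. The two yaws disagree by about 1.1 mm along tool x, so I correct for that.

Estimates, in mm:

| Item | x | y |
|---|---|---|
| Tin (yaw 0.161) | 660.8 | 115.5 |
| Jar | 666.1 | 43.6 |
| Bottle | 676.3 | -23.3 |
| Pot | 681.4 | -96 |
| Pocket +108 | 470.9 | 108.9 |
| Pocket +36 | 465.4 | 36.7 |
| Pocket -36 | 460.0 | -35.7 |
| Pocket -108 | 454.5 | -108.3 |

The tray's yaw is -0.075.

Call:
{"fn": "jog_arm", "kwargs": {
  "increments": [
    [[0,0,0.01],[0,0,-0.18],-1],
    [[0,0,0.02],[0,0,-0.182],-1],
    [[0,0,0.02],[0,0,-0.182],-1],
    [[0,0,0.02],[0,0,-0.182],-1],
    [[0,0,0.02],[0,0,-0.182],-1],
    [[0,0,0],[0,0,-0.182],-1],
    [[0,0,0],[0,0,-0.182],-1],
    [[0,0,0],[0,0,-0.182],-1],
    [[0,0,0],[0,0,-0.18],-1],
    [[0,0,0],[0,0,0],-1]
  ]
}}

```text
clock: 5.2
tool_pos: [0.5396, -0.0028, 0.1978]
tcp_rot: [0.0, 0.648, 0.762, -0.0]
force: [-0.3, 0.2, -0.4]
width: 0.0856
finger_force: 0.0
```

Call:
{"fn": "jog_arm", "kwargs": {
  "increments": [
    [[0.02,0.03,0],[0,0,0],-1],
    [[0.033,0.047,0],[0,0,0],-1],
    [[0.03,0.042,0],[0,0,0],-1],
    [[0.015,0.02,0],[0,0,0],-1],
    [[0,0,0],[0,0,0],-1],
    [[0,0,0],[0,0,0],-1]
  ]
}}

```text
clock: 5.95
tool_pos: [0.6611, 0.1158, 0.1977]
tcp_rot: [-0.0, 0.649, 0.761, -0.0]
force: [-0.6, -1.2, -0.1]
width: 0.0857
finger_force: 0.0
```

```bash
cat >> h.py <<'E'
def go(x,y,z,yaw):
    o=get_obs();q=o["tcp_rot"];M=R.from_quat([q[1],q[2],q[3],q[0]])
    T=R.from_matrix(np.c_[[np.cos(yaw),np.sin(yaw),0],[np.sin(yaw),-np.cos(yaw),0],[0,0,-1]])
    dw=np.array([x,y,z])-o["tool_pos"]
    print("t",round(o["clock"],2),"pos",o["tool_pos"].round(4),"F",o["force"].round(2),"w",round(o["width"],4),"ff",round(o["finger_force"],1))
    print("tool shift now-axes",M.inv().apply(dw).round(4),"final-axes",T.inv().apply(dw).round(4),"rotvec",(M.inv()*T).as_rotvec().round(4))
E
python3 -c "
from h import *
go(.6608,.1155,.058,1.732)"
```

```text
t 5.95 pos [0.6611 0.1158 0.1977] F [-0.55 -1.16 -0.14] w 0.0857 ff 0.0
tool shift now-axes [-0.0002 -0.0002  0.1397] final-axes [-0.0002 -0.0003  0.1397] rotvec [-0.0004  0.0001 -0.0028]
```

Call:
{"fn": "jog_arm", "kwargs": {
  "increments": [
    [[0,0,0.03],[0,0,0],-1],
    [[0,0,0.04],[0,0,0],-1],
    [[0,0,0.035],[0,0,0],-1],
    [[0,0,0.02],[0,0,0],-1],
    [[0,0,0.0145],[0,0,0],-1],
    [[0,0,0],[0,0,0],-1],
    [[0,0,0],[0,0,0],0.0],
    [[0,0,0],[0,0,0],0.3],
    [[0,0,0],[0,0,0],0.6],
    [[0,0,0],[0,0,0],1]
  ],
  "squeeze": 25
}}

```text
clock: 7.2
tool_pos: [0.6619, 0.1165, 0.0591]
tcp_rot: [0.001, 0.648, 0.761, 0.0]
force: [0.7, -0.2, 6.0]
width: 0.0435
finger_force: 27.7
```

Call:
{"fn": "jog_arm", "kwargs": {
  "increments": [
    [[0,0,0],[0,0,0],1],
    [[0,0,0],[0,0,0],1],
    [[0,0,0],[0,0,0],1],
    [[0,0,-0.005],[0,0,0],1],
    [[0,0,-0.01],[0,0,0],1],
    [[0,0,0],[0,0,0],1]
  ]
}}

```text
clock: 7.95
tool_pos: [0.6619, 0.1164, 0.0742]
tcp_rot: [0.001, 0.648, 0.761, 0.001]
force: [-0.6, -0.5, -0.7]
width: 0.0435
finger_force: 26.9
```

```bash
python3 -c "
from h import *
go(.4545,-.1083,.15,1.495)
p,d=snapshot('side');cv2.imwrite('pics/s1.png',cv2.resize(p[120:280,180:420,::-1],None,fx=3,fy=3))"
```

```text
t 7.95 pos [0.6619 0.1164 0.0742] F [-0.58 -0.48 -0.67] w 0.0435 ff 26.9
tool shift now-axes [-0.1888 -0.2404 -0.0761] final-axes [-0.2398 -0.1898 -0.0758] rotvec [1.700e-03 1.000e-04 2.358e-01]
```

View pics/s1.png

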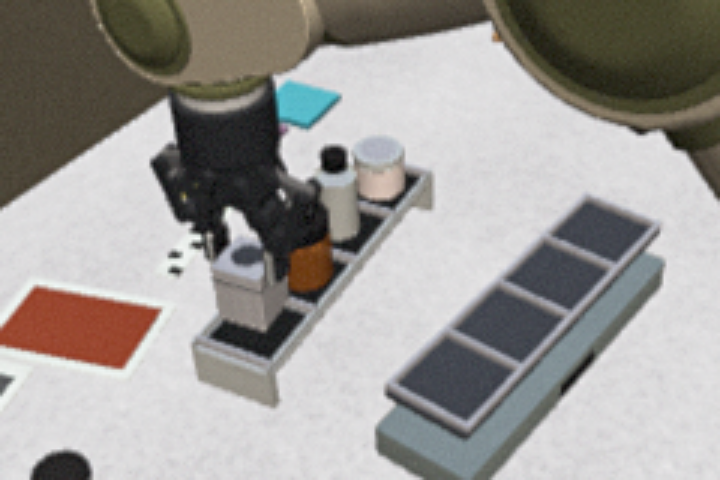

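The tin is lifted level in the grip, at about (250,285) in the crop. The rack and tray are undisturbed. Carrying it to the -108 pocket.

Call:
{"fn": "jog_arm", "kwargs": {
  "increments": [
    [[0,0,-0.036],[0,0,0.118],1],
    [[0,0,-0.04],[0,0,0.118],1],
    [[-0.02,-0.016,0],[0,0,0],1],
    [[-0.04,-0.032,0],[0,0,0],1],
    [[-0.045,-0.035,0],[0,0,0],1],
    [[-0.045,-0.035,0],[0,0,0],1],
    [[-0.045,-0.035,0],[0,0,0],1],
    [[-0.03,-0.025,0],[0,0,0],1],
    [[-0.015,-0.012,0],[0,0,0],1],
    [[0,0,0],[0,0,0],1]
  ]
}}

```text
clock: 9.25
tool_pos: [0.4533, -0.109, 0.1493]
tcp_rot: [-0.0, 0.734, 0.679, 0.0]
force: [-0.1, 0.1, -0.3]
width: 0.0434
finger_force: 26.9
```

```bash
python3 -c "
from h import *
go(.4545,-.1083,.087,1.495)"
```

```text
t 9.25 pos [ 0.4533 -0.109   0.1493] F [-0.11  0.12 -0.31] w 0.0434 ff 26.9
tool shift now-axes [0.0008 0.0012 0.0623] final-axes [0.0008 0.0012 0.0623] rotvec [-0.     -0.     -0.0021]
```

Call:
{"fn": "jog_arm", "kwargs": {
  "increments": [
    [[0.001,0.0012,0.02],[0,0,-0.002],1],
    [[0,0,0.024],[0,0,0],1],
    [[0,0,0.01],[0,0,0],1],
    [[0,0,0.004],[0,0,0],1],
    [[0,0,0],[0,0,0],1],
    [[0,0,0],[0,0,0],1]
  ]
}}

```text
clock: 10.0
tool_pos: [0.4554, -0.1077, 0.0918]
tcp_rot: [0.001, 0.733, 0.68, 0.0]
force: [-0.2, -0.5, -1.3]
width: 0.0435
finger_force: 26.9
```

Call:
{"fn": "jog_arm", "kwargs": {
  "increments": [
    [[0,0,0.003],[0,0,0],1],
    [[0,0,0.003],[0,0,0],1],
    [[0,0,0.0025],[0,0,0],1],
    [[0,0,0],[0,0,0],1],
    [[0,0,0],[0,0,0],1]
  ]
}}

```text
clock: 10.62
tool_pos: [0.455, -0.1076, 0.0827]
tcp_rot: [-0.0, 0.733, 0.68, -0.0]
force: [0.1, -0.6, -0.1]
width: 0.0435
finger_force: 27.0
```

```bash
python3 -c "
from h import *
go(.4545,-.1083,.0822,1.495)
p,d=snapshot('side');cv2.imwrite('pics/s2.png',cv2.resize(p[120:300,280:440,::-1],None,fx=3,fy=3))"
```

```text
t 10.62 pos [ 0.455  -0.1076  0.0827] F [ 0.07 -0.59 -0.06] w 0.0435 ff 27.0
tool shift now-axes [-0.0008 -0.0005  0.0005] final-axes [-0.0008 -0.0005  0.0005] rotvec [-0.      0.      0.0018]
```

View pics/s2.png

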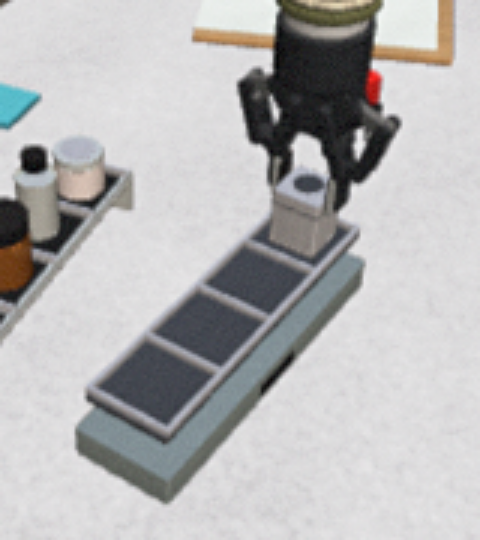

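The tin sits in the right-end pocket at about (303,210) in the crop, and the tray has sunk slightly. I release it and retreat toward the jar.

Call:
{"fn": "jog_arm", "kwargs": {
  "increments": [
    [[0,0,0],[0,0,0],-0.1],
    [[0,0,0],[0,0,0],-0.3],
    [[0,0,0],[0,0,0],-0.7],
    [[0,0,0],[0,0,0],-1],
    [[0,0,0],[0,0,0],-1],
    [[0,0,-0.015],[0,0,0],-1],
    [[0,0,-0.04],[0,0,0],-1],
    [[0,0,-0.055],[0,0,0],-1],
    [[0,0,-0.04],[0,0,0],-1],
    [[0,0,0],[0,0,0],-1]
  ]
}}

```text
clock: 11.92
tool_pos: [0.456, -0.108, 0.2353]
tcp_rot: [0.003, 0.733, 0.68, 0.001]
force: [0.6, -0.3, -0.3]
width: 0.0853
finger_force: 0.0
```

```bash
python3 -c "
from h import *
go(.6661,.0436,.06,1.668)"
```

```text
t 11.93 pos [ 0.456  -0.108   0.2353] F [ 0.55 -0.35 -0.28] w 0.0853 ff 0.0
tool shift now-axes [0.1671 0.1974 0.1759] final-axes [0.1305 0.2238 0.1753] rotvec [ 0.005   0.0027 -0.1711]
```

Call:
{"fn": "jog_arm", "kwargs": {
  "increments": [
    [[0,0,0],[0,0,-0.085],-1],
    [[0,0,0.01],[0,0,-0.086],-1],
    [[0.015,0.025,0.01],[0,0,0],-1],
    [[0.026,0.045,0.01],[0,0,0],-1],
    [[0.03,0.052,0.01],[0,0,0],-1],
    [[0.03,0.052,0],[0,0,0],-1],
    [[0.02,0.034,0],[0,0,0],-1],
    [[0.0095,0.0158,0],[0,0,0],-1],
    [[0,0,0],[0,0,0],-1]
  ]
}}

```text
clock: 13.05
tool_pos: [0.665, 0.0447, 0.1905]
tcp_rot: [-0.001, 0.672, 0.741, -0.001]
force: [0.1, -0.3, 0.8]
width: 0.0853
finger_force: 0.0
```

```bash
python3 -c "
from h import *
go(.6661,.0436,.06,1.668)
o=get_obs();p,d=snapshot('wrist');cv2.imwrite('pics/w3.png',p[:,:,::-1]);tops('wrist',p,d,o,['jar','bottle'])
p,d=snapshot('top')
APP['tin']=(.455,-.108);TOPS['tin']=.125;tops('top',p,d,None)
pockets('top',p,d,None,.067)"
```

```text
t 13.05 pos [0.665  0.0447 0.1905] F [ 0.14 -0.32  0.85] w 0.0853 ff 0.0
tool shift now-axes [-0.0013  0.0014  0.1305] final-axes [-0.0012  0.001   0.1305] rotvec [-0.0027 -0.0005  0.001 ]
wrist jar npx 2342 z 0.1071 mean [666.8  44.9] circ 666.9 44.4 D 51.6 rect [array([666.8,  44.2]), array([50.6, 50.5]), np.float64(5.7)]
wrist bottle npx 502 z 0.127 mean [677.4 -22.1] circ 677.2 -22.0 D 25.4 rect [array([677.1, -21.7]), array([22.9, 24.7]), np.float64(5.8)]
top tin npx 363 z 0.1267 mean [ 457.  -108.5] circ 457.2 -108.2 D 57.6 rect [array([ 457.4, -108.5]), array([44.2, 43.6]), np.float64(85.5)]
top jar npx 21 z 0.1082 mean [668.6  20.3] circ 670.2 23.2 D 24.0 rect [array([669.6,  20. ]), array([ 6.4, 24. ]), np.float64(78.4)]
bottle none
top pot npx 313 z 0.0862 mean [684.5 -97.6] circ 684.2 -97.5 D 48.9 rect [array([685.1, -98.2]), array([45.7, 46.2]), np.float64(89.3)]
top pocket [330 224  28  28 485] z 0.0686 mean [459.4 -37. ] [array([463. , -36.5]), array([64.6, 65. ]), np.float64(86.3)]
```

Call:
{"fn": "jog_arm", "kwargs": {
  "increments": [
    [[-0.0012,0.0014,0.03],[-0.0027,0,0],-1],
    [[0,0,0.04],[0,0,0],-1],
    [[0,0,0.035],[0,0,0],-1],
    [[0,0,0.016],[0,0,0],-1],
    [[0,0,0.0095],[0,0,0],-1],
    [[0,0,0],[0,0,0],-1],
    [[0,0,0],[0,0,0],-0.3],
    [[0,0,0],[0,0,0],0.2],
    [[0,0,0],[0,0,0],0.6],
    [[0,0,0],[0,0,0],1]
  ]
}}

```text
clock: 14.4
tool_pos: [0.6674, 0.043, 0.0633]
tcp_rot: [0.002, 0.672, 0.741, 0.001]
force: [-1.1, -0.1, 6.1]
width: 0.0506
finger_force: 25.7
```

Call:
{"fn": "jog_arm", "kwargs": {
  "increments": [
    [[0,0,0],[0,0,0],1],
    [[0,0,0],[0,0,0],1],
    [[0,0,0],[0,0,0],1]
  ]
}}

```text
clock: 14.78
tool_pos: [0.6674, 0.0429, 0.0633]
tcp_rot: [0.002, 0.672, 0.741, 0.001]
force: [-0.9, -0.0, 6.1]
width: 0.0505
finger_force: 25.7
```

Call:
{"fn": "jog_arm", "kwargs": {
  "increments": [
    [[0,0,-0.005],[0,0,0],1],
    [[0,0,-0.015],[0,0,0],1],
    [[0,0,-0.03],[0,0,0],1],
    [[0,0,-0.045],[0,0,0],1],
    [[0,0,-0.015],[0,0,0],1],
    [[0,0,0],[0,0,0],1]
  ]
}}

```text
clock: 15.52
tool_pos: [0.6668, 0.043, 0.1727]
tcp_rot: [0.001, 0.672, 0.741, 0.001]
force: [-0.2, 0.2, -1.1]
width: 0.0506
finger_force: 26.4
```

```bash
python3 -c "
from h import *
go(.46,-.0357,.165,1.495)"
```

```text
t 15.53 pos [0.6668 0.043  0.1727] F [-0.16  0.19 -1.09] w 0.0506 ff 26.4
tool shift now-axes [-0.0583 -0.2135  0.0069] final-axes [-0.0941 -0.2002  0.0077] rotvec [ 3.900e-03 -1.000e-04  1.728e-01]
```

Call:
{"fn": "jog_arm", "kwargs": {
  "increments": [
    [[0,0,0],[0.0039,0,0.086],1],
    [[0,0,0],[0,0,0.087],1],
    [[-0.009,-0.02,0],[0,0,0],1],
    [[-0.019,-0.04,0],[0,0,0],1],
    [[-0.022,-0.047,0],[0,0,0],1],
    [[-0.022,-0.047,0.002],[0,0,0],1],
    [[-0.0145,-0.031,0.003],[0,0,0],1],
    [[-0.0075,-0.0155,0.003],[0,0,0],1],
    [[0,0,0],[0,0,0],1],
    [[0,0,0],[0,0,0],1]
  ]
}}

```text
clock: 16.77
tool_pos: [0.4599, -0.0353, 0.1639]
tcp_rot: [-0.001, 0.733, 0.68, -0.001]
force: [0.1, -0.5, -0.7]
width: 0.0505
finger_force: 26.6
```

```bash
python3 -c "
from h import *
go(.46,-.0357,.0885,1.495)"
```

```text
t 16.77 pos [ 0.4599 -0.0353  0.1639] F [ 0.06 -0.49 -0.71] w 0.0505 ff 26.6
tool shift now-axes [-0.0004  0.0003  0.0754] final-axes [-0.0003  0.0001  0.0754] rotvec [-0.002  -0.0003 -0.0001]
```

Call:
{"fn": "jog_arm", "kwargs": {
  "increments": [
    [[-0.001,0.0002,0.02],[-0.002,0,0],1],
    [[0,0,0.03],[0,0,0],1],
    [[0,0,0.016],[0,0,0],1],
    [[0,0,0.007],[0,0,0],1],
    [[0,0,0],[0,0,0],1],
    [[0,0,0],[0,0,0],1]
  ]
}}

```text
clock: 17.52
tool_pos: [0.4602, -0.0366, 0.092]
tcp_rot: [0.001, 0.733, 0.68, 0.001]
force: [-0.9, 1.1, 0.6]
width: 0.0506
finger_force: 26.6
```

Call:
{"fn": "jog_arm", "kwargs": {
  "increments": [
    [[0,0,0.003],[0,0,0],1],
    [[0,0,0.002],[0,0,0],1],
    [[0,0,0.002],[0,0,0],1],
    [[0,0,0],[0,0,0],1],
    [[0,0,0],[0,0,0],1]
  ]
}}

```text
clock: 18.15
tool_pos: [0.4597, -0.0366, 0.0845]
tcp_rot: [0.0, 0.733, 0.68, 0.0]
force: [-0.3, -0.3, -0.1]
width: 0.0506
finger_force: 26.7
```

```bash
python3 -c "
from h import *
go(.46,-.0357,.083,1.495)
p,d=snapshot('side');cv2.imwrite('pics/s3.png',cv2.resize(p[120:300,280:440,::-1],None,fx=3,fy=3))
P=cloud('side',d);m=(abs(P[...,0]-.466)<.05)&(abs(P[...,1]-.07)<.06)&(P[...,2]>.05)&(P[...,2]<.09);print('tray floor side',np.percentile(P[m][:,2],[20,50,80]))"
```

```text
t 18.15 pos [ 0.4597 -0.0366  0.0845] F [-0.35 -0.26 -0.11] w 0.0506 ff 26.7
tool shift now-axes [0.0009 0.0002 0.0015] final-axes [0.0009 0.0002 0.0015] rotvec [ 0.0008  0.0001 -0.0001]
tray floor side [0.06522661 0.06643576 0.06858199]
```

View pics/s3.png

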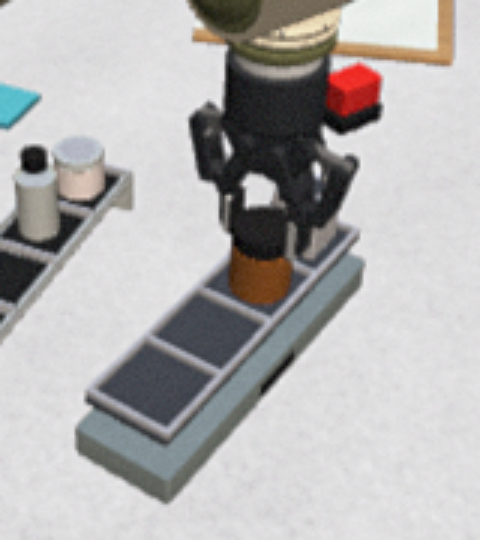

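The jar stands in the second pocket at about (262,265) in the crop, beside the tin. I press 2 mm further and release.

Call:
{"fn": "jog_arm", "kwargs": {
  "increments": [
    [[0,0,0.002],[0,0,0],1],
    [[0,0,0],[0,0,0],1],
    [[0,0,0],[0,0,0],-0.25],
    [[0,0,0],[0,0,0],-0.4],
    [[0,0,0],[0,0,0],-0.7],
    [[0,0,0],[0,0,0],-1],
    [[0,0,0],[0,0,0],-1],
    [[0,0,-0.015],[0,0,0],-1],
    [[0,0,-0.045],[0,0,0],-1],
    [[0,0,-0.055],[0,0,0],-1]
  ]
}}

```text
clock: 19.45
tool_pos: [0.459, -0.0364, 0.1983]
tcp_rot: [-0.001, 0.733, 0.68, -0.0]
force: [0.9, -0.7, -1.0]
width: 0.0854
finger_force: 0.0
```

```bash
python3 -c "
from h import *
go(.6766,-.0233,.19,1.668)"
```

```text
t 19.45 pos [ 0.459  -0.0364  0.1983] F [ 0.92 -0.71 -0.98] w 0.0854 ff 0.0
tool shift now-axes [0.0296 0.2159 0.0081] final-axes [-0.0081  0.2178  0.0083] rotvec [-0.001  -0.0005 -0.1732]
```

Call:
{"fn": "jog_arm", "kwargs": {
  "increments": [
    [[0,0,0],[0,0,-0.086],-1],
    [[0,0,0],[0,0,-0.087],-1],
    [[-0.001,0.025,0],[0,0,0],-1],
    [[-0.002,0.045,0],[0,0,0],-1],
    [[-0.002,0.052,0],[0,0,0],-1],
    [[-0.002,0.052,0],[0,0,0],-1],
    [[-0.001,0.03,0],[0,0,0],-1],
    [[0,0.014,0],[0,0,0],-1],
    [[0,0,0],[0,0,0],-1]
  ]
}}

```text
clock: 20.58
tool_pos: [0.6776, -0.0233, 0.1967]
tcp_rot: [-0.0, 0.672, 0.741, -0.0]
force: [-1.1, -0.6, -0.8]
width: 0.0852
finger_force: 0.0
```

```bash
python3 -c "
from h import *
go(.6766,-.0233,.065,1.668)
o=get_obs();p,d=snapshot('wrist');tops('wrist',p,d,o,['bottle','pot'])
p,d=snapshot('top')
APP['tin']=(.455,-.108);TOPS['tin']=.121;APP['jar']=(.46,-.036);TOPS['jar']=.127;tops('top',p,d,None,['tin','jar'])
"
```

```text
t 20.57 pos [ 0.6776 -0.0233  0.1967] F [-1.07 -0.63 -0.83] w 0.0852 ff 0.0
tool shift now-axes [ 1.000e-04 -1.000e-03  1.317e-01] final-axes [ 1.000e-04 -1.000e-03  1.317e-01] rotvec [-0.0002 -0.0001  0.0001]
wrist bottle npx 559 z 0.1271 mean [677.5 -22.7] circ 677.4 -22.8 D 24.1 rect [array([677.3, -22.8]), array([22.7, 23.6]), np.float64(5.6)]
wrist pot npx 1403 z 0.0853 mean [682.2 -95.1] circ 682.1 -95.3 D 48.8 rect [array([682.6, -94.9]), array([46.7, 47.7]), np.float64(5.6)]
top tin npx 369 z 0.1222 mean [ 457.2 -108.7] circ 456.8 -108.6 D 57.9 rect [array([ 456.7, -108.5]), array([43.4, 43.2]), np.float64(89.1)]
jar none
```

Call:
{"fn": "jog_arm", "kwargs": {
  "increments": [
    [[-0.0005,0,0.03],[0,0,0],-1],
    [[0,0,0.04],[0,0,0],-1],
    [[0,0,0.035],[0,0,0],-1],
    [[0,0,0.017],[0,0,0],-1],
    [[0,0,0.01],[0,0,0],-1],
    [[0,0,0],[0,0,0],-1],
    [[0,0,0],[0,0,0],-0.1],
    [[0,0,0],[0,0,0],0.3],
    [[0,0,0],[0,0,0],0.6],
    [[0,0,0],[0,0,0],1]
  ]
}}

```text
clock: 21.92
tool_pos: [0.6778, -0.024, 0.0663]
tcp_rot: [0.001, 0.672, 0.741, 0.001]
force: [-0.0, -0.3, 3.3]
width: 0.0367
finger_force: 25.0
```

Call:
{"fn": "jog_arm", "kwargs": {
  "increments": [
    [[0,0,0],[0,0,0],1],
    [[0,0,0],[0,0,0],1],
    [[0,0,0],[0,0,0],1]
  ]
}}

```text
clock: 22.3
tool_pos: [0.6778, -0.024, 0.0663]
tcp_rot: [0.001, 0.672, 0.741, 0.001]
force: [-0.7, 0.4, 5.5]
width: 0.0371
finger_force: 25.1
```

Call:
{"fn": "jog_arm", "kwargs": {
  "increments": [
    [[0,0,-0.005],[0,0,0],1],
    [[0,0,-0.015],[0,0,0],1],
    [[0,0,-0.03],[0,0,0],1],
    [[0,0,-0.045],[0,0,0],1],
    [[0,0,-0.015],[0,0,0],1],
    [[0,0,0],[0,0,0],1]
  ]
}}

```text
clock: 23.05
tool_pos: [0.6775, -0.0239, 0.176]
tcp_rot: [0.001, 0.672, 0.741, 0.0]
force: [0.1, -0.5, -2.4]
width: 0.0366
finger_force: 25.4
```

```bash
python3 -c "
from h import *
go(.4654,.0367,.165,1.495)
p,d=snapshot('side');cv2.imwrite('pics/s4.png',cv2.resize(p[120:300,210:450,::-1],None,fx=3,fy=3))"
```

```text
t 23.05 pos [ 0.6775 -0.0239  0.176 ] F [ 0.14 -0.53 -2.42] w 0.0366 ff 25.4
tool shift now-axes [ 0.0809 -0.2053  0.0106] final-axes [ 0.0444 -0.2161  0.011 ] rotvec [0.0017 0.0003 0.1728]
```

View pics/s4.png

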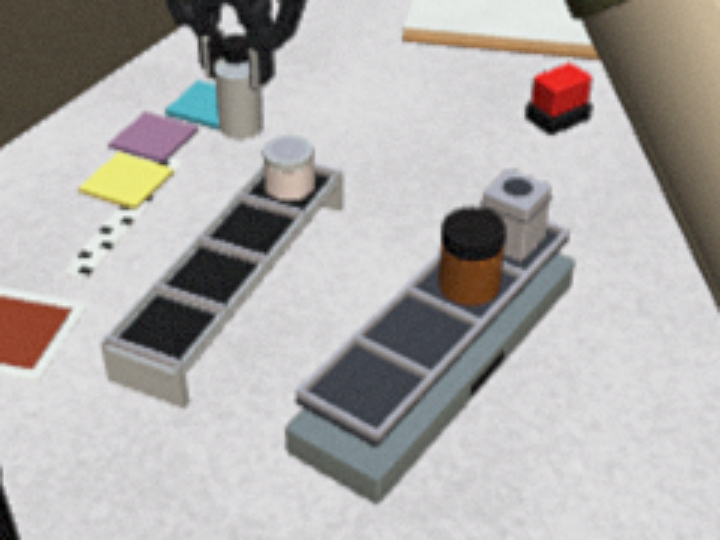

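The bottle hangs upright at about (240,95). The tin at (515,215) and the jar at (472,255) stand upright in their pockets, and the pot is still on the rack at (290,170).

Call:
{"fn": "jog_arm", "kwargs": {
  "increments": [
    [[0,0,0],[0.0017,0,0.086],1],
    [[0,0,0],[0,0,0.087],1],
    [[0.004,-0.022,0],[0,0,0],1],
    [[0.009,-0.044,0],[0,0,0],1],
    [[0.01,-0.05,0],[0,0,0],1],
    [[0.01,-0.05,0.003],[0,0,0],1],
    [[0.007,-0.033,0.004],[0,0,0],1],
    [[0.0044,-0.017,0.004],[0,0,0],1],
    [[0,0,0],[0,0,0],1],
    [[0,0,0],[0,0,0],1]
  ]
}}

```text
clock: 24.35
tool_pos: [0.4658, 0.0365, 0.1643]
tcp_rot: [-0.001, 0.734, 0.68, -0.001]
force: [1.0, 0.3, -1.3]
width: 0.0368
finger_force: 25.6
```

```bash
python3 -c "
from h import *
go(.4654,.0367,.0885,1.495)"
```

```text
t 24.35 pos [0.4658 0.0365 0.1643] F [ 1.05  0.26 -1.27] w 0.0368 ff 25.6
tool shift now-axes [ 0.0001 -0.0003  0.0758] final-axes [ 0.0001 -0.0004  0.0758] rotvec [-0.0016  0.0002 -0.0004]
```

Call:
{"fn": "jog_arm", "kwargs": {
  "increments": [
    [[0,-0.0003,0.02],[-0.0016,0,0],1],
    [[0,0,0.03],[0,0,0],1],
    [[0,0,0.018],[0,0,0],1],
    [[0,0,0.008],[0,0,0],1],
    [[0,0,0],[0,0,0],1],
    [[0,0,0],[0,0,0],1]
  ]
}}

```text
clock: 25.1
tool_pos: [0.4657, 0.0367, 0.0894]
tcp_rot: [0.001, 0.733, 0.68, 0.001]
force: [0.1, -0.6, -1.2]
width: 0.0367
finger_force: 25.6
```

Call:
{"fn": "jog_arm", "kwargs": {
  "increments": [
    [[0,0,0.003],[0,0,0],1],
    [[0,0,0.002],[0,0,0],1],
    [[0,0,0.0015],[0,0,0],1],
    [[0,0,0],[0,0,0],1],
    [[0,0,0],[0,0,0],1]
  ]
}}

```text
clock: 25.72
tool_pos: [0.4652, 0.0368, 0.0824]
tcp_rot: [0.0, 0.733, 0.68, 0.0]
force: [0.5, 0.2, 0.3]
width: 0.0368
finger_force: 25.7
```

```bash
python3 -c "
from h import *
go(.4654,.0367,.0825,1.495)
p,d=snapshot('side');P=cloud('side',d);m=(abs(P[...,0]-.466)<.05)&(abs(P[...,1]-.11)<.03)&(P[...,2]>.045)&(P[...,2]<.09);print('tray floor side',np.percentile(P[m][:,2],[20,50,80]))"
```

```text
t 25.73 pos [0.4652 0.0368 0.0824] F [0.52 0.17 0.3 ] w 0.0368 ff 25.7
tool shift now-axes [-0.      0.0002 -0.0001] final-axes [-0.      0.0002 -0.0001] rotvec [ 0.0008  0.0003 -0.0001]
tray floor side [0.06011293 0.06125845 0.06303354]
```

Call:
{"fn": "jog_arm", "kwargs": {
  "increments": [
    [[0,0,0.0005],[0,0,0],1],
    [[0,0,0],[0,0,0],0.05],
    [[0,0,0],[0,0,0],-0.1],
    [[0,0,0],[0,0,0],-0.4],
    [[0,0,0],[0,0,0],-0.8],
    [[0,0,0],[0,0,0],-1],
    [[0,0,0],[0,0,0],-1],
    [[0,0,-0.015],[0,0,0],-1],
    [[0,0,-0.045],[0,0,0],-1],
    [[0,0,-0.06],[0,0,0],-1]
  ]
}}

```text
clock: 27.02
tool_pos: [0.4643, 0.0369, 0.2025]
tcp_rot: [-0.001, 0.733, 0.68, -0.001]
force: [0.6, -0.3, 0.4]
width: 0.0854
finger_force: 0.0
```

```bash
python3 -c "
from h import *
go(.682,-.0962,.18,1.668)"
```

```text
t 27.02 pos [0.4643 0.0369 0.2025] F [ 0.59 -0.34  0.36] w 0.0854 ff 0.0
tool shift now-axes [-0.1162  0.2272  0.0221] final-axes [-0.1536  0.2037  0.0225] rotvec [-0.0019 -0.0002 -0.1732]
```

Call:
{"fn": "jog_arm", "kwargs": {
  "increments": [
    [[0,0,0],[-0.0019,0,-0.086],-1],
    [[0,0,0],[0,0,-0.087],-1],
    [[-0.016,0.021,0],[0,0,0],-1],
    [[-0.032,0.042,0],[0,0,0],-1],
    [[-0.035,0.047,0],[0,0,0],-1],
    [[-0.035,0.047,0],[0,0,0],-1],
    [[-0.024,0.032,0.01],[0,0,0],-1],
    [[-0.0116,0.0147,0.01],[0,0,0],-1],
    [[0,0,0],[0,0,0],-1]
  ]
}}

```text
clock: 28.15
tool_pos: [0.6826, -0.0968, 0.1806]
tcp_rot: [-0.0, 0.672, 0.74, 0.0]
force: [-0.1, 0.4, 0.4]
width: 0.0854
finger_force: 0.0
```

```bash
python3 -c "
from h import *
go(.682,-.0962,.053,1.668)
o=get_obs();p,d=snapshot('wrist');tops('wrist',p,d,o,['pot'])
p,d=snapshot('top')
for n,a,z in [('tin',(.455,-.108),.118),('jar',(.46,-.036),.124),('bottle',(.465,.037),.144)]: APP[n]=a;TOPS[n]=z
tops('top',p,d,None)
"
```

```text
t 28.15 pos [ 0.6826 -0.0968  0.1806] F [-0.06  0.39  0.36] w 0.0854 ff 0.0
tool shift now-axes [ 0.0006 -0.0006  0.1276] final-axes [ 0.0007 -0.0006  0.1276] rotvec [ 0.0001 -0.0004 -0.001 ]
wrist pot npx 1867 z 0.0854 mean [682.3 -95.7] circ 682.3 -96.1 D 47.9 rect [array([682.3, -96.3]), array([46.9, 46.9]), np.float64(50.5)]
tin none
jar none
top bottle npx 80 z 0.1419 mean [467.4  36.1] circ 468.1 35.8 D 23.0 rect [array([467.5,  35.9]), array([20.4, 20.4]), np.float64(44.5)]
pot none
```

Call:
{"fn": "jog_arm", "kwargs": {
  "increments": [
    [[0,0,0.03],[0,0,0],-1],
    [[0,0,0.04],[0,0,0],-1],
    [[0,0,0.034],[0,0,0],-1],
    [[0,0,0.015],[0,0,0],-1],
    [[0,0,0.0085],[0,0,0],-1],
    [[0,0,0],[0,0,0],-1],
    [[0,0,0],[0,0,0],-0.3],
    [[0,0,0],[0,0,0],0.2],
    [[0,0,0],[0,0,0],0.6],
    [[0,0,0],[0,0,0],1]
  ]
}}

```text
clock: 29.5
tool_pos: [0.6834, -0.0965, 0.056]
tcp_rot: [0.002, 0.672, 0.741, 0.001]
force: [-1.9, 1.5, 5.6]
width: 0.0459
finger_force: 25.2
```

Call:
{"fn": "jog_arm", "kwargs": {
  "increments": [
    [[0,0,0],[0,0,0],1],
    [[0,0,0],[0,0,0],1],
    [[0,0,0],[0,0,0],1]
  ]
}}

```text
clock: 29.88
tool_pos: [0.6833, -0.0965, 0.056]
tcp_rot: [0.002, 0.672, 0.741, 0.001]
force: [-1.6, 0.1, 6.0]
width: 0.0459
finger_force: 25.2
```

Call:
{"fn": "jog_arm", "kwargs": {
  "increments": [
    [[0,0,-0.005],[0,0,0],1],
    [[0,0,-0.015],[0,0,0],1],
    [[0,0,-0.035],[0,0,0],1],
    [[0,0,-0.05],[0,0,0],1],
    [[0,0,-0.045],[0,0,0],1],
    [[0,0,-0.015],[0,0,0],1],
    [[0,0,0],[0,0,0],1]
  ]
}}

```text
clock: 30.75
tool_pos: [0.6827, -0.0963, 0.2201]
tcp_rot: [0.001, 0.672, 0.741, 0.001]
force: [-0.4, -0.2, -2.3]
width: 0.046
finger_force: 25.9
```

```bash
python3 -c "
from h import *
go(.4709,.1089,.165,1.495)
p,d=snapshot('side');cv2.imwrite('pics/s5.png',cv2.resize(p[80:280,210:450,::-1],None,fx=3,fy=3))"
```

```text
t 30.75 pos [ 0.6827 -0.0963  0.2201] F [-0.39 -0.21 -2.28] w 0.046 ff 25.9
tool shift now-axes [ 0.2248 -0.1911  0.0543] final-axes [ 0.1886 -0.2267  0.0551] rotvec [0.0032 0.0006 0.1728]
```

View pics/s5.png

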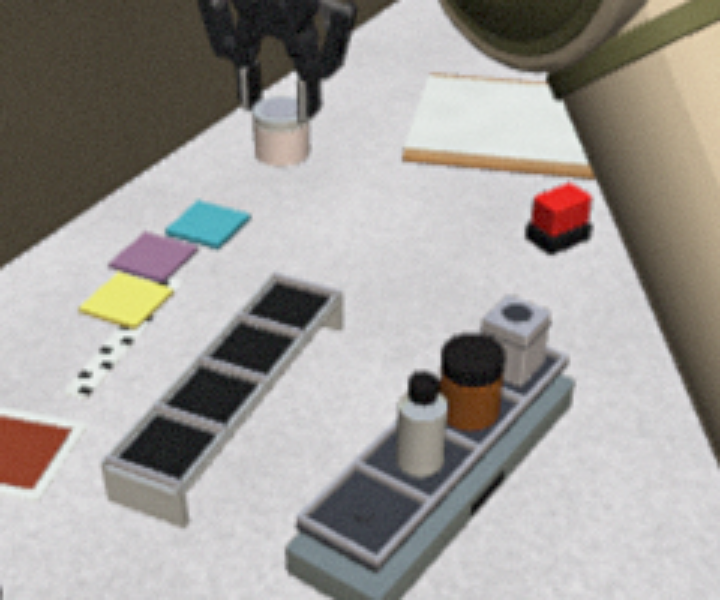

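The pot is held level at about (282,130). The tin, jar and bottle stand upright in the tray, and the last pocket at (362,510) is free.

Call:
{"fn": "jog_arm", "kwargs": {
  "increments": [
    [[0,0,0],[0.0032,0,0.086],1],
    [[0,0,0],[0,0,0.087],1],
    [[0.015,-0.018,0],[0,0,0],1],
    [[0.03,-0.036,0],[0,0,0],1],
    [[0.035,-0.042,0],[0,0,0],1],
    [[0.035,-0.042,0],[0,0,0],1],
    [[0.035,-0.042,0],[0,0,0],1],
    [[0.026,-0.031,0],[0,0,0],1],
    [[0.0126,-0.0157,0],[0,0,0],1],
    [[0,0,0],[0,0,0],1]
  ]
}}

```text
clock: 32.05
tool_pos: [0.4705, 0.1092, 0.2193]
tcp_rot: [-0.0, 0.733, 0.68, -0.001]
force: [0.8, 0.6, -0.1]
width: 0.0457
finger_force: 26.0
```

```bash
python3 -c "
from h import *
go(.4709,.1089,.08,1.495)
p,d=snapshot('side');P=cloud('side',d);m=(abs(P[...,0]-.466)<.05)&(abs(P[...,1]-.11)<.025)&(P[...,2]>.045)&(P[...,2]<.09);print('tray floor side',np.percentile(P[m][:,2],[20,50,80]))"
```

```text
t 32.05 pos [0.4705 0.1092 0.2193] F [ 0.79  0.58 -0.08] w 0.0457 ff 26.0
tool shift now-axes [-0.0002  0.0007  0.1393] final-axes [-0.0003  0.0005  0.1393] rotvec [-0.0017  0.0008  0.0009]
tray floor side [0.05802766 0.059145   0.06168541]
```

Call:
{"fn": "jog_arm", "kwargs": {
  "increments": [
    [[0.0003,0.0005,0.03],[-0.0017,0,0],1],
    [[0,0,0.045],[0,0,0],1],
    [[0,0,0.04],[0,0,0],1],
    [[0,0,0.016],[0,0,0],1],
    [[0,0,0.008],[0,0,0],1],
    [[0,0,0],[0,0,0],1],
    [[0,0,0],[0,0,0],1]
  ]
}}

```text
clock: 32.98
tool_pos: [0.4722, 0.1089, 0.0816]
tcp_rot: [0.001, 0.734, 0.68, 0.001]
force: [-0.6, 0.1, -0.7]
width: 0.0462
finger_force: 26.0
```

```bash
python3 -c "
from h import *
go(.4709,.1089,.067,1.495)"
```

```text
t 32.98 pos [0.4722 0.1089 0.0816] F [-0.55  0.08 -0.7 ] w 0.0462 ff 26.0
tool shift now-axes [-0.0001 -0.0013  0.0146] final-axes [-0.0001 -0.0013  0.0146] rotvec [ 0.0025  0.0005 -0.0005]
```

Call:
{"fn": "jog_arm", "kwargs": {
  "increments": [
    [[0.0003,-0.001,0.004],[0.002,0,0],1],
    [[0,0,0.004],[0,0,0],1],
    [[0,0,0.003],[0,0,0],1],
    [[0,0,0.002],[0,0,0],1],
    [[0,0,0.001],[0,0,0],1],
    [[0,0,0],[0,0,0],1],
    [[0,0,0],[0,0,0],1]
  ]
}}

```text
clock: 33.85
tool_pos: [0.4706, 0.1095, 0.067]
tcp_rot: [-0.0, 0.733, 0.68, -0.0]
force: [0.0, 1.0, -0.5]
width: 0.0458
finger_force: 26.1
```

```bash
python3 -c "
from h import *
go(.4709,.1089,.067,1.495)
p,d=snapshot('side');cv2.imwrite('pics/s6.png',cv2.resize(p[160:300,280:440,::-1],None,fx=4,fy=4))
P=cloud('side',d);m=(abs(P[...,0]-.466)<.07)&(abs(P[...,1]-.07)<.02)&(P[...,2]>.045)&(P[...,2]<.09);print('tray',np.percentile(P[m][:,2],[20,50,80]))"
```

```text
t 33.85 pos [0.4706 0.1095 0.067 ] F [ 0.03  0.99 -0.5 ] w 0.0458 ff 26.1
tool shift now-axes [-0.0006  0.0004  0.    ] final-axes [-0.0006  0.0004  0.    ] rotvec [-0.0007  0.0006 -0.0002]
tray [0.0553192  0.05692566 0.06091625]
```

View pics/s6.png

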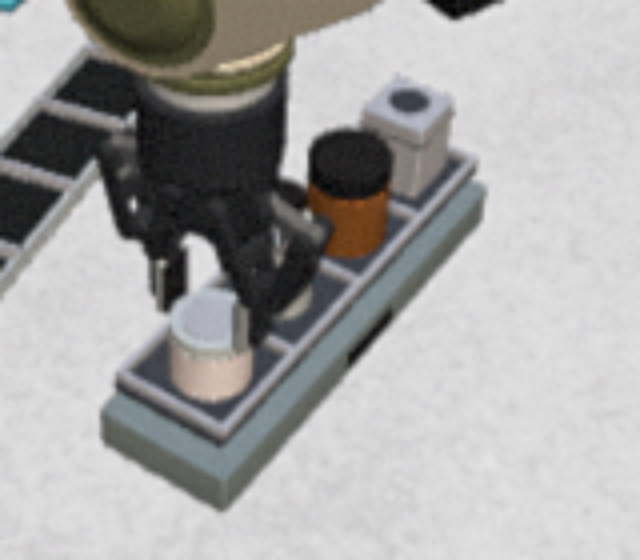

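The pot stands in the left-end pocket at (212,350) in the crop. I release, rise, and swing back clear for a final check.

Call:
{"fn": "jog_arm", "kwargs": {
  "increments": [
    [[0,0,0],[0,0,0],-0.15],
    [[0,0,0],[0,0,0],-0.3],
    [[0,0,0],[0,0,0],-0.7],
    [[0,0,0],[0,0,0],-1],
    [[0,0,0],[0,0,0],-1],
    [[0,0,-0.015],[0,0,0],-1],
    [[0,0,-0.045],[0,0,0],-1],
    [[0,0,-0.055],[0,0,0],-1],
    [[0,0,-0.05],[0,0,0],-1],
    [[0,0,0],[0,0,0],-1]
  ]
}}

```text
clock: 35.15
tool_pos: [0.4721, 0.1096, 0.2363]
tcp_rot: [0.003, 0.733, 0.68, 0.002]
force: [-0.0, -0.7, -0.8]
width: 0.0857
finger_force: 0.0
```

Call:
{"fn": "jog_arm", "kwargs": {
  "increments": [
    [[0.03,-0.01,-0.02],[0,0,0],-1],
    [[0.045,-0.015,-0.02],[0,0,0],-1],
    [[0.045,-0.015,-0.02],[0,0,0],-1],
    [[0.045,-0.015,0],[0,0,0],-1],
    [[0.045,-0.015,0],[0,0,0],-1],
    [[0.03,-0.01,0],[0,0,0],-1],
    [[0,0,0],[0,0,0],-1],
    [[0,0,0],[0,0,0],-1]
  ]
}}

```text
clock: 36.15
tool_pos: [0.4092, 0.3543, 0.2915]
tcp_rot: [-0.0, 0.734, 0.68, -0.001]
force: [1.6, -0.1, -0.4]
width: 0.0851
finger_force: 0.0
```

```bash
python3 -c "
from h import *
print(get_obs()['tool_pos'],get_obs()['clock'])
p,d=snapshot('top');cv2.imwrite('pics/t9.png',cv2.resize(p[120:290,140:520,::-1],None,fx=2,fy=2))
for n,a,z in [('tin',(.455,-.108),.113),('jar',(.46,-.036),.119),('bottle',(.465,.037),.139),('pot',(.471,.109),.097)]: APP[n]=a;TOPS[n]=z
tops('top',p,d,None)
"
```

```text
[0.40922684 0.3543018  0.29153293] 36.15
top tin npx 356 z 0.1127 mean [ 457.2 -108.6] circ 457.3 -108.6 D 56.0 rect [array([ 456.4, -107.7]), array([43.8, 43.6]), np.float64(89.1)]
top jar npx 396 z 0.1186 mean [461.9 -36.9] circ 462.0 -37.1 D 51.7 rect [array([462.1, -37.2]), array([50.1, 50. ]), np.float64(63.0)]
top bottle npx 86 z 0.1387 mean [467.8  35.6] circ 468.1 35.9 D 23.1 rect [array([467.9,  35.3]), array([20.5, 22. ]), np.float64(44.5)]
top pot npx 325 z 0.0966 mean [472.3 107.6] circ 472.6 107.9 D 47.4 rect [array([472.1, 108. ]), array([44.6, 46. ]), np.float64(44.7)]
```

View pics/t9.png

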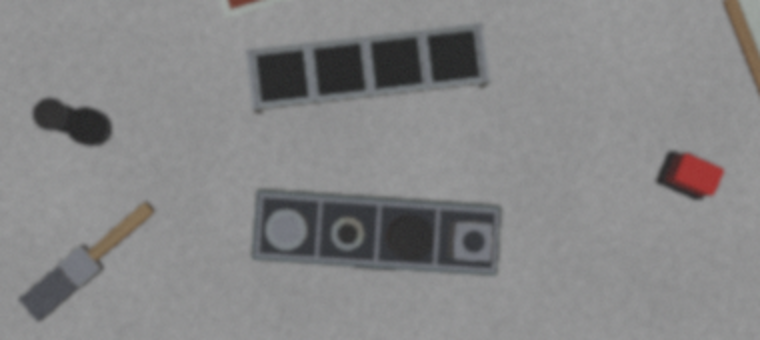

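The final top view shows pot, bottle, jar and tin from left to right, in the middle of pockets (286,228), (347,233), (407,238) and (473,241). All are within 2 mm of the pocket centres, and their heights put them all on one floor level. The torch, stamp and brush have not moved.

```bash
python3 -c "
from station import *
print(finish_job())"
```

```text
the job is handed in; nothing more can be done
None
```

All four containers are in the tray in reverse order, upright and within about 2 mm of their pocket centres; the torch, stamp and brush were left alone, and I handed the job in at about 36 s.

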